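# Set a sprung telescopic window stay to its mark and squeeze its cam lever shut

## Task

Pull the sprung leg of the window stay out to its stop by its white crossbar with the blue cam lever still open, then ease it back until the crossbar sits over the red mark. Holding the leg there against its spring, squeeze the cam lever fully closed (never close it away from the mark), and finish while still holding the leg at the mark with the lever closed, so that I can fit the locking pin. Leave the bell, the handles and the shim pack where they are.

Things in the scene. Friction and masses are not known exactly. Their poses are not given: they have to be found in the camera images.
- stay: Window stay on a grey board 420 x 200 x 12 mm, fixed; place and yaw vary. Origin on the counter mid-board, under the front face of the aluminium housing (x 0 to +130 mm, 64 mm wide, top 76 mm above the counter; collar out to x -10). The sprung leg comes out of the front face and is pulled along this body's -x axis, 50 mm above the counter. z is up.
- bar_mid (a point): Middle of the leg's crossbar (same point as leg_head's origin). In stay it runs from x -75 mm (drawn home by the spring) to x -165 mm (hard stop): 90 mm of travel, y 0, z 50 mm. The spring pulls it in with 5 N when home rising to 9.5 N at the stop (friction 0.4 N); let go, it runs home. Closing the cam lever does not lock it (the pin comes later), so it must be held.
- leg_head: White T end of the leg, axes as stay, origin mid-crossbar (75 to 165 mm before the stay's origin). Crossbar 12 (x) x 116 (y) x 28 (z) mm, black line on top; its inner face x +6 can be pulled by fingers let down behind it, astride plate and lever. Fixed grip plate x +5 to +65, 28 high, outer face y -13 mm; the lever is on the other side: 26 mm across when shut. Clear air below: 21 mm.
- cam_lever (a joint): Blue cam lever, rad: 0 = closed, parallel to the grip plate; starts open at 0.26-0.32 (limit 0.34); stays where left (about 2 N at its tip moves it). Carried by the leg head: upright pivot at its x +60, y +6 mm; flat bar 52 long, 8 thick, 26 mm high, pointing from pivot to crossbar. Open, the tip stands out to +y; push it to -y to close. Closed, its outer face is at y +13.
- lever_tip (a point): Outer corner of the blue lever's free tip, at half its height (50 mm above the counter): in leg_head at x +8, y +13 mm when closed, about y +30 mm when open at 0.32.
- mark: Length mark, fixed, a new place each time: red strip 12 (x) x 196 (y) x 3 mm across the board, a red block 12 x 12 x 26 mm at each end (y +-92). Axes as stay; origin under the strip's middle, on the board's top (12 mm up). The leg is at the mark when the crossbar stands straight above the strip (origins level along the stay's x), 30 to 68 mm out from home.
- bell: Chrome push-button desk bell, 86 mm across, 59 mm high, standing beside the board; origin under its centre. Leave alone.
- handle_a: White uPVC window handle lying on its base plate (70 x 28 mm), grip 125 mm long along x from -28 to +98 mm, 42 mm high; origin under the centre of the base plate. Beside the board. Leave alone.
- handle_b: A second handle like handle_a. Leave alone.
- shim_pack: Blue nylon glazing shim pack in a rigid case, 100 x 60 x 25 mm; origin under its centre. Beside the board. Leave alone.

How it is judged (in metres and radians):
On the way, in this order (a step that is already met when the one before it is completed fails the run):
1. the leg is pulled out to its stop, the cam lever still open (x of bar_mid in the frame of stay below -0.16 m and value of joint cam_lever above 0.18 rad), for 0.1 s.
2. the leg is eased back to the mark, the cam lever still open (x of leg_head in the frame of mark between -0.005 and 0.005 m and value of joint cam_lever above 0.18 rad), for 0.1 s.
3. the cam lever is closed with the leg held at the mark (x of leg_head in the frame of mark between -0.005 and 0.005 m and value of joint cam_lever below 0.05 rad and contact force between the fingers and leg_head above 3 N), for 0.2 s.
At the end, for the whole second after the job is handed in: The gripper still holds the leg head (more than 3 N), the crossbar stands at rest over the red mark within 5 mm, and the cam lever is closed (less than 0.05 rad, about 3 mm at its tip) (all of step 3 and linear speed of leg_head below 0.01 m/s); the arm keeps its last pose, push and grip.
It fails at once if the cam lever is closed (below 0.12 rad) with the crossbar more than 8 mm from the mark (value of joint cam_lever below 0.12 rad and (x of leg_head in the frame of mark above 0.008 m or x of leg_head in the frame of mark below -0.008 m)).
It fails at once if the chrome desk bell is moved more than 20 mm (distance of bell from where it was at the start of the episode above 0.02 m).
It fails at once if a window handle is moved more than 20 mm (distance of handle_a from where it was at the start of the episode above 0.02 m).
It fails at once if a window handle is moved more than 20 mm (distance of handle_b from where it was at the start of the episode above 0.02 m).
It fails at once if the shim pack is moved more than 20 mm (distance of shim_pack from where it was at the start of the episode above 0.02 m).
It also fails if it takes over 40 s, if anything falls off the work surface, if the arm or the gripper's body presses on something with over 40 N, if the wrist force passes 120 N, or if a joint passes its speed limit or range.

## Robot

A 6-joint arm with a two-finger parallel gripper is mounted at the origin on the work surface. World frame = base frame: x ahead of the robot, y to its left, z up, the work surface at z = 0. Lengths are in m, angles in degrees, forces in N, time in s.
With the tool pointing down it reaches from about 0.35 to 0.875 m from the base axis. Payload 4.2 kg.
Tool frame: the origin (TCP) lies midway between the tips of the shut fingers; the grasp point (between the pads) lies 19 mm behind it; z points along the fingers, y is the direction in which the jaws open and shut (so a half turn about z gives the same grasp; the last joint's range is limited). The gripper opens to 87 mm and grips with 3 to 60 N. Pads are 19 mm wide; open, the fingers measure 117 mm over their backs; the gripper's body (75 mm by 190 mm) begins 51 mm behind the grasp point.
Start: joints at [89.416, 22.042, 0.453, 0, -68.411, -14.817], TCP at [0.166, 0.603, 0.223] pointing down, gripper open.
Joint ranges: [-179.83, 179.83], [-69.29, 118.12], [-61.27, 80.66], [-181.25, 117.63], [-171.15, -9.14], [-177.46, 177.46]. Speed limits (degrees/s): [159.86, 159.86, 180, 180, 180, 180].

## Interface

Orientations are given as a 3x3 rotation matrix whose columns are the frame's x, y, z axes.
In Python, from station import r gives the robot as it stands.
- The arm moves only by the tool servo_tool, never from a script. Its arguments are lists of equal length, an entry for each row: "slide": the shift along the world's x, y, z in units of 60 mm (1.0 is 60 mm), a list of three; "twist": the turn, a rotation vector about the world's x, y, z in units of 6 degrees (1.0 is 6 degrees), a list of three; "gripper": the closure, from 0 (fully open) to 1 (shut). In form: {"slide": [[x, y, z], ...], "twist": [[wx, wy, wz], ...], "gripper": [gripper, ...]}. A call has 1 to 12 rows; each row shifts and turns the commanded pose from where the row before left it; what a row does not reach is not made up. A row lasts 1/8 s, in which the tool goes at most 62.5 mm and 10.7 degrees, less where a joint would pass 70% of its speed; a pose out of reach is approached as far as the arm can. A call is refused whole if a number of a shift passes 1 or a number of a turn 1, either way. A call with a gripper value outside its range is refused whole. The fingers move at their own pace and stop on an object; the grip force is fixed at half the most. Time passes only in rows, so rows that do not move let the fingers close. It gives the time, the measured TCP pose, the force and the opening at its end, in the units of the state.
- r.sense(): the state, without advancing time (a new reading comes with each control period).
- r.capture(name): name is "side" or "top"; returns a dict with "image" (400x640x3 uint8, blue, green, red), "intrinsics" (3x3 intrinsics, pixels), "R" (3x3) and "t" (3): a world point X has camera coordinates R X + t. Camera axes: x right, y down, z forward; pixel columns grow to the right and rows downward; lengths in m; the calibration is good to about 2 mm. A picture is of the moment at which its call begins. There is no depth.
- r.finish_job(): hands the job in, once; it reports no verdict.
The state is a dict: "time_s": time; "joints": joint angles; "joint_velocities": joint speeds; "effort": joint torques, N m; "tcp_pos": TCP position; "ee_rot": TCP orientation; "wrist_force": force on the tool from outside, world axes, zero at the start; "moment": the same for the moment, N m; "gripper_width": opening from 0.0 (shut) to 1.0 (fully open).
Only numpy, scipy, OpenCV 4.12 (cv2) and the standard library are available. Lean on these libraries where they do the work, as an engineer would, in place of code of your own. Each camera call takes 0.05 s, during which the arm holds its last target.

## Working session

There is one attempt and no reset: what is moved stays moved. The work goes in short steps, Python scripts to look and compute and a tool call to move; the robot and the scene stay as the last step left them, time stands still between calls to the robot, and variables do not carry over. Pictures are saved under pics/ and viewed, and the job is handed in when it is done.

Besides the shell and the picture viewer there is one more tool, called as name(argument=value, ...) on one line, values as JSON. servo_tool: Moves the arm, as the interface text tells. Its arguments: {"type":"object","properties":{"slide":{"type":"array","items":{"type":"array","items":{"type":"number"}}},"twist":{"type":"array","items":{"type":"array","items":{"type":"number"}}},"gripper":{"type":"array","items":{"type":"number"}}},"required":["slide","twist","gripper"]}

```bash
mkdir -p pics; ls; python3 - <<'E'
from station import r
import cv2
for n in("top","side"):
    c=r.capture(n); cv2.imwrite(f"pics/{n}0.png",c["image"]); print(n,c["intrinsics"].tolist(),c["R"].round(4).tolist(),c["t"].round(4).tolist())
s=r.sense();print({k:s[k] for k in("time_s","tcp_pos","ee_rot","wrist_force","gripper_width")})
E
```

```text
pics
top [[405.7337280155185, 0.0, 312.5155983159217], [0.0, 405.7337280155185, 195.25264735103158], [0.0, 0.0, 1.0]] [[0.0054, -0.9992, -0.0398], [-0.9889, 0.0006, -0.1488], [0.1487, 0.0401, -0.9881]] [0.0391, 0.566, 0.6871]
side [[456.69705695491535, 0.0, 324.10981623729276], [0.0, 456.69705695491535, 194.53708250041598], [0.0, 0.0, 1.0]] [[0.9722, -0.2338, -0.0118], [-0.131, -0.5015, -0.8552], [0.194, 0.8329, -0.5182]] [-0.5585, 0.1495, 0.7736]
{'time_s': 0.1, 'tcp_pos': array([0.16581996, 0.60205669, 0.22157799]), 'ee_rot': array([[ 9.64045126e-01, -2.65738244e-01, -4.26139373e-04],
       [-2.65738570e-01, -9.64043272e-01, -1.89293087e-03],
       [ 9.22073299e-05,  1.93811245e-03, -9.99998118e-01]]), 'wrist_force': array([ 0.34051903,  0.19979253, -0.32482689]), 'gripper_width': 1.0035691632481878}
```

View pics/top0.png

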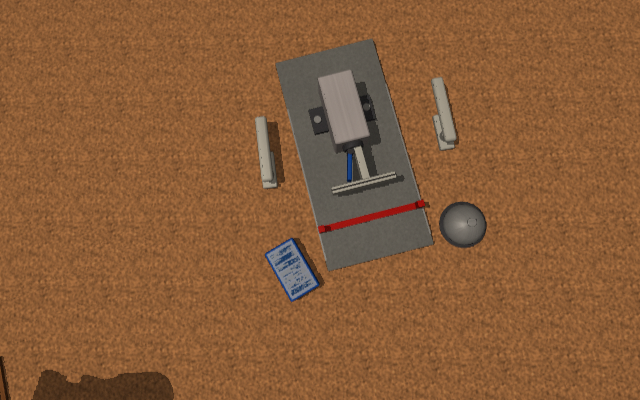

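View pics/side0.png

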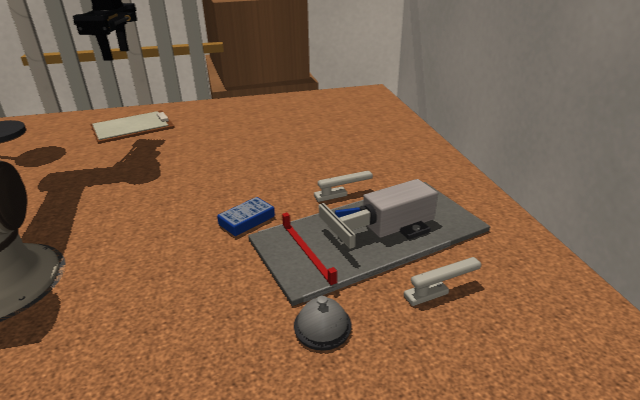

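The top view shows the board from about (277,62) to (432,245), the crossbar at (333,190)-(396,176), the red strip at (322,229)-(421,203), and the open lever at (349,165). I'll enlarge it to measure.

```bash
python3 - <<'E'
import cv2
a=cv2.imread("pics/top0.png")[30:280,265:445]
cv2.imwrite("pics/top0c.png",cv2.resize(a[90:220],None,fx=4.4,fy=4.4,interpolation=cv2.INTER_CUBIC))
cv2.imwrite("pics/top0d.png",cv2.resize(a[:],None,fx=2.4,fy=2.4,interpolation=cv2.INTER_CUBIC))
b=cv2.imread("pics/side0.png")[170:310,240:500]
cv2.imwrite("pics/side0c.png",cv2.resize(b,None,fx=3,fy=3,interpolation=cv2.INTER_CUBIC))
E
```

```text
(no output)
```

View pics/top0c.png

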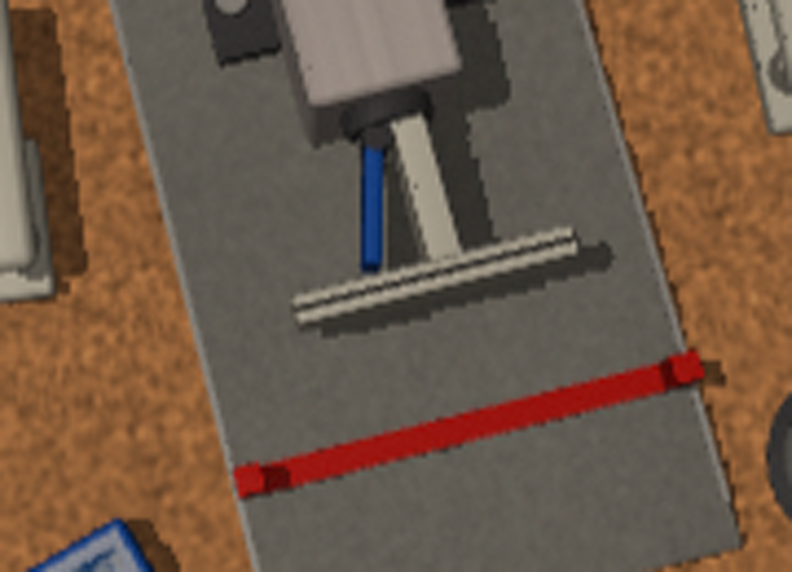

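View pics/top0d.png

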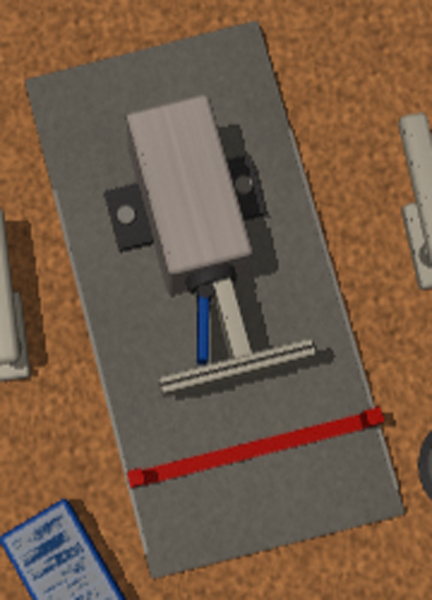

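View pics/side0c.png

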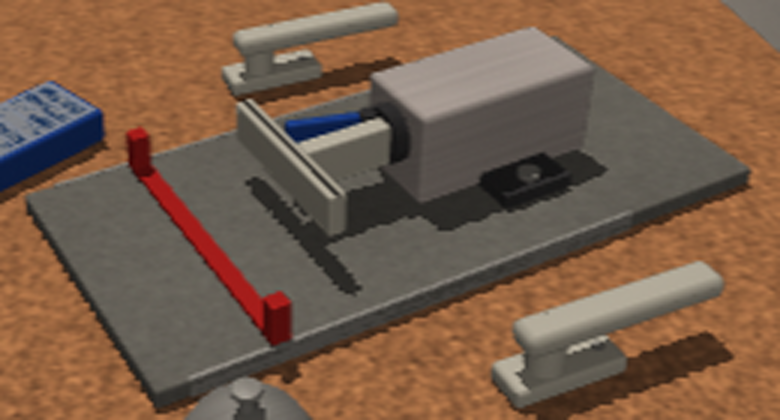

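```bash
cat > h.py <<'E'
import numpy as np,cv2
from station import r
K={};
def cams():
    return {n:r.capture(n) for n in("top","side")}
def proj(c,X):
    p=c["R"]@np.asarray(X,float)+c["t"]; q=c["intrinsics"]@p; return q[:2]/q[2]
def onz(c,uv,z):
    d=c["R"].T@np.linalg.inv(c["intrinsics"])@np.array([uv[0],uv[1],1.]); o=-c["R"].T@c["t"]
    return o+d*(z-o[2])/d[2]
def stayW(p,X):
    x,y,th=p[:3];c,s=np.cos(th),np.sin(th);X=np.asarray(X,float)
    return np.array([x+c*X[0]-s*X[1],y+s*X[0]+c*X[1],X[2]])
E
python3 - <<'E'
from h import *
from scipy.optimize import least_squares
C=cams();t,s=C["top"],C["side"]
D=lambda u,v:np.array([265+(u+.5)/2.4-.5,30+(v+.5)/2.4-.5])
Cc=lambda u,v:np.array([265+(u+.5)/4.4-.5,120+(v+.5)/4.4-.5])
S=lambda u,v:np.array([240+(u+.5)/3-.5,170+(v+.5)/3-.5])
obs=[]
# cam, pixel, fn(params)->stay pt ; params x,y,th,mark,bar
for px,X in[((27,78),(.21,.1,.012)),((258,22),(.21,-.1,.012)),((404,513),(-.21,-.1,.012)),((152,577),(-.21,.1,.012))]:
    obs.append((t,D(*px),lambda p,X=X:X))
    print(onz(t,D(*px),.012))
for px,X in[((28,203),(-.21,.1,.012)),((155,390),(-.21,-.1,.012)),((748,172),(.21,-.1,.012))]: obs.append((s,S(*px),lambda p,X=X:X))
for px,y in[((296,310),.058),((575,241),-.058)]: obs.append((t,Cc(*px),lambda p,y=y:(p[4],y,.064)))
for px,y in[((252,480),.092),((686,366),-.092)]: obs.append((t,Cc(*px),lambda p,y=y:(p[3],y,.038)))
obs.append((t,Cc(469,425),lambda p:(p[3],0,.015)))
for px,y in[((139,133),.092),((278,298),-.092)]: obs.append((s,S(*px),lambda p,y=y:(p[3],y,.038)))
f=lambda p:np.concatenate([proj(c,stayW(p,fn(p)))-uv for c,uv,fn in obs])
q=least_squares(f,[.55,0,0.2,-.13,-.075],loss="soft_l1")
print(q.x,np.degrees(q.x[2])); print(f(q.x).reshape(-1,2).round(1).tolist())
E
```

```text
[0.83742152 0.11575016 0.012     ]
[ 0.88379723 -0.07488136  0.012     ]
[ 0.48160268 -0.17862522  0.012     ]
[0.43248377 0.01268451 0.012     ]
[ 0.65868561 -0.03096866  0.25053191 -0.13329661 -0.0752519 ] 14.354420873891813
[[-1.1, 0.1], [0.4, -1.5], [0.7, 0.9], [-0.6, 1.1], [-0.8, -2.6], [0.7, 1.9], [2.6, -0.6], [-0.4, 0.3], [0.5, -0.3], [-0.8, -0.3], [0.3, 0.3], [-1.6, 0.8], [0.4, 0.4], [0.4, 1.2]]
```

Fit agrees with the given geometry (bar at −75.3 vs −75 mm). The mark is at stay x ≈ −133 mm and the yaw is 14.35°. Next I move above the spot behind the crossbar, at world (0.608, −0.044) with the tool turned +29.75°.

servo_tool(slide=[[0.46,-0.67,0],[0.46,-0.67,0],[0.46,-0.67,0],[0.46,-0.67,0],[0.46,-0.67,0],[0.46,-0.67,0],[0.46,-0.67,0],[0.46,-0.67,0],[0.46,-0.67,0],[0.46,-0.67,0],[0.46,-0.67,0],[0.46,-0.67,0]], twist=[[0,0,0.4],[0,0,0.4],[0,0,0.4],[0,0,0.4],[0,0,0.4],[0,0,0.4],[0,0,0.4],[0,0,0.4],[0,0,0.4],[0,0,0.4],[0,0,0.4],[0,0,0.4]], gripper=[0,0,0,0,0,0,0,0,0,0,0,0])

```text
time_s: 1.7
tcp_pos: [0.4978, 0.1187, 0.2226]
ee_rot: [[0.972, 0.233, 0.0], [0.233, -0.972, 0.0], [0.0, -0.0, -1.0]]
wrist_force: [0.5, 0.6, 0.3]
gripper_width: 0.998
```

servo_tool(slide=[[0.46,-0.68,0],[0.46,-0.68,0],[0.46,-0.68,0],[0.46,-0.67,0],[0,0,-0.8],[0,0,-0.8],[0,0,0],[0,0,0]], twist=[[0,0,0.1],[0,0,0.05],[0,0,0],[0,0,0],[0,0,0],[0,0,0],[0,0,0],[0,0,0]], gripper=[0,0,0,0,0,0,0,0])

```text
time_s: 2.7
tcp_pos: [0.609, -0.0424, 0.1284]
ee_rot: [[0.969, 0.248, 0.003], [0.248, -0.969, -0.0], [0.003, 0.001, -1.0]]
wrist_force: [0.2, 0.4, 0.4]
gripper_width: 1.001
```

```bash
python3 - <<'E'
from h import *
C=cams();s=r.sense();print(s["tcp_pos"],s["ee_rot"].round(4).tolist(),s["wrist_force"])
cv2.imwrite("pics/a_top.png",cv2.resize(C["top"]["image"][40:260,250:480],None,fx=2.6,fy=2.6))
cv2.imwrite("pics/a_side.png",cv2.resize(C["side"]["image"][80:310,230:500],None,fx=2.6,fy=2.6))
E
```

```text
[ 0.60926947 -0.0420912   0.12932168] [[0.9688, 0.2478, 0.005], [0.2478, -0.9688, 0.0003], [0.0049, 0.0009, -1.0]] [ 1.40778615  0.4020278  -0.37069485]
```

View pics/a_side.png

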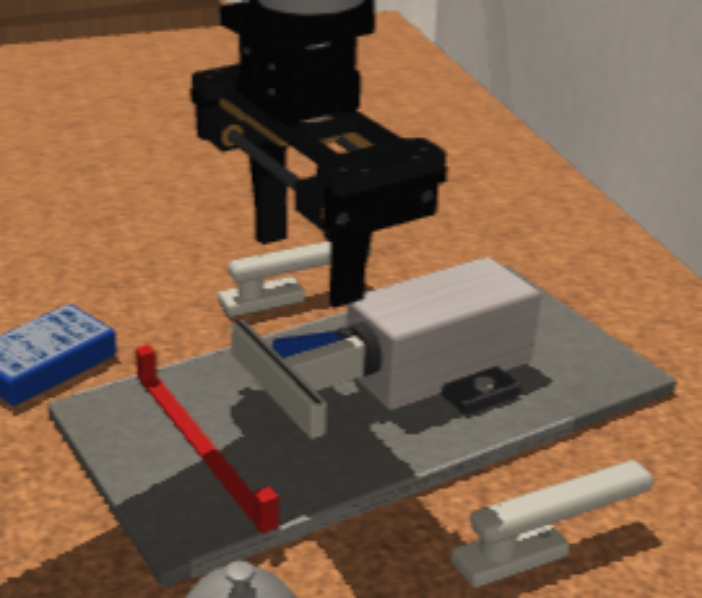

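View pics/a_top.png

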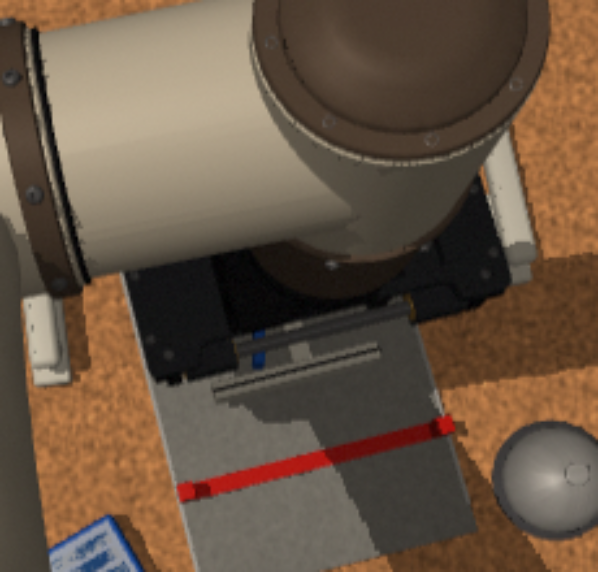

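The fingers are astride the leg, behind the crossbar, with the lever and plate between them. I'll lower to TCP z ≈ 0.032 in gentle steps.

servo_tool(slide=[[-0.02,-0.03,-0.3],[0,0,-0.3],[0,0,-0.3],[0,0,-0.3],[0,0,-0.2],[0,0,-0.2],[0,0,0],[0,0,0]], twist=[[0,0,0],[0,0,0],[0,0,0],[0,0,0],[0,0,0],[0,0,0],[0,0,0],[0,0,0]], gripper=[0,0,0,0,0,0,0,0])

```text
time_s: 3.8
tcp_pos: [0.6069, -0.0442, 0.0311]
ee_rot: [[0.969, 0.247, 0.001], [0.247, -0.969, 0.0], [0.001, 0.0, -1.0]]
wrist_force: [-0.1, -0.6, -0.4]
gripper_width: 0.998
```

```bash
python3 - <<'E'
from h import *
C=cams();s=r.sense();print(s["tcp_pos"],s["ee_rot"].round(4).tolist(),s["wrist_force"])
cv2.imwrite("pics/b_top.png",cv2.resize(C["top"]["image"][140:260,290:440],None,fx=4,fy=4))
cv2.imwrite("pics/b_side.png",cv2.resize(C["side"]["image"][150:290,280:440],None,fx=4,fy=4))
E
```

```text
[ 0.60689644 -0.04417834  0.03124528] [[0.969, 0.2471, 0.0014], [0.2471, -0.969, 0.0001], [0.0014, 0.0002, -1.0]] [ 0.01745697 -0.06903295  0.16962042]
```

View pics/b_side.png

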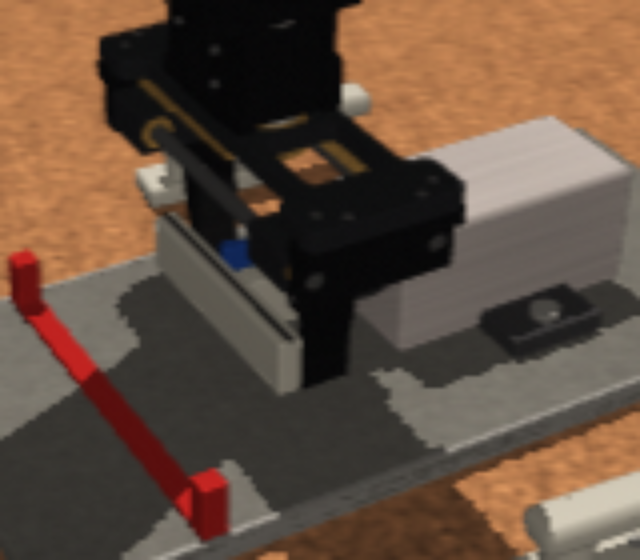

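View pics/b_top.png

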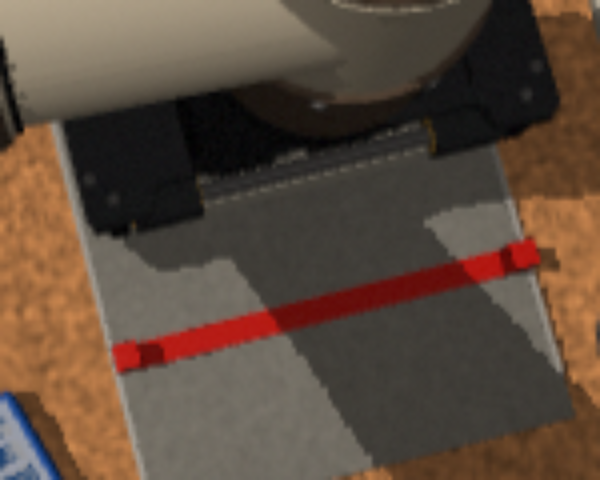

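Clean descent: fingers behind the bar, tool lateral offset ≈0. Pulling along the stay's −x.

servo_tool(slide=[[-0.1,-0.025,0],[-0.145,-0.037,0],[-0.145,-0.037,0],[-0.145,-0.037,0],[-0.145,-0.037,0],[-0.145,-0.037,0],[-0.145,-0.037,0],[-0.145,-0.037,0],[-0.145,-0.037,0],[0,0,0]], twist=[[0,0,0],[0,0,0],[0,0,0],[0,0,0],[0,0,0],[0,0,0],[0,0,0],[0,0,0],[0,0,0],[0,0,0]], gripper=[0,0,0,0,0,0,0,0,0,0])

```text
time_s: 5.15
tcp_pos: [0.5348, -0.0628, 0.0315]
ee_rot: [[0.968, 0.249, 0.01], [0.249, -0.968, 0.001], [0.01, 0.001, -1.0]]
wrist_force: [9.0, 1.0, -7.0]
gripper_width: 0.999
```

```bash
cat >> h.py <<'E'
P=(.65869,-.03097,.25053)
def st():
    s=r.sense();d=s["tcp_pos"][:2]-np.array(P[:2]);c,si=np.cos(P[2]),np.sin(P[2])
    f=s["wrist_force"]
    print("t",s["time_s"],"stay xy mm",(1000*np.array([c*d[0]+si*d[1],-si*d[0]+c*d[1]])).round(2),"z",s["tcp_pos"][2].round(4),"F stay",(c*f[0]+si*f[1]).round(2),(-si*f[0]+c*f[1]).round(2),f[2].round(2),"w",s["gripper_width"])
E
python3 - <<'E'
from h import *
C=cams();st()
cv2.imwrite("pics/c_top.png",cv2.resize(C["top"]["image"][140:260,290:440],None,fx=4,fy=4))
cv2.imwrite("pics/c_side.png",cv2.resize(C["side"]["image"][150:290,240:440],None,fx=4,fy=4))
E
```

```text
t 5.25 stay xy mm [-1.2747e+02 -7.0000e-02] z 0.0315 F stay 8.01 -1.5 -6.1 w 1.0036447437478209
```

View pics/c_side.png

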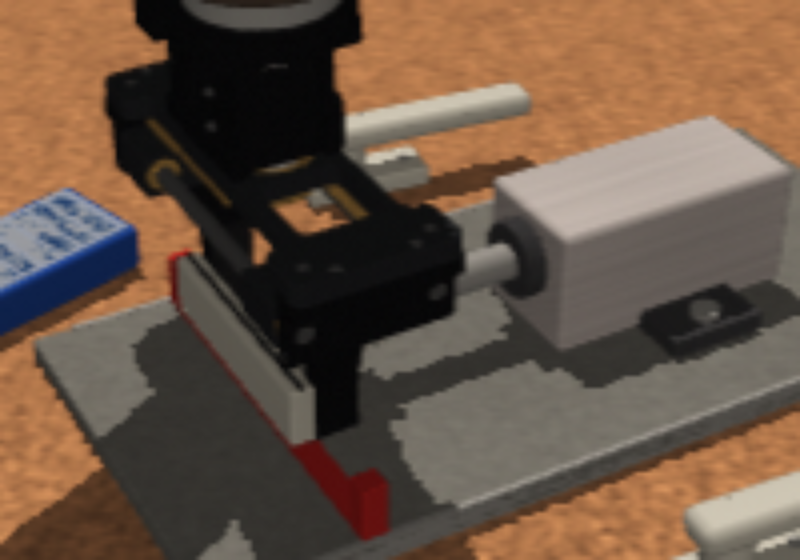

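servo_tool(slide=[[-0.097,-0.025,0],[-0.097,-0.025,0],[-0.097,-0.025,0],[-0.048,-0.012,0],[0,0,0]], twist=[[0,0,0],[0,0,0],[0,0,0],[0,0,0],[0,0,0]], gripper=[0,0,0,0,0])

```text
time_s: 5.88
tcp_pos: [0.5162, -0.0675, 0.0317]
ee_rot: [[0.968, 0.249, 0.013], [0.249, -0.968, 0.002], [0.013, 0.002, -1.0]]
wrist_force: [9.3, 2.6, -7.4]
gripper_width: 0.997
```

```bash
python3 - <<'E'
from h import *
st()
E
```

```text
t 5.875 stay xy mm [-1.4711e+02 -1.1000e-01] z 0.0317 F stay 9.61 0.23 -7.4 w 0.9965944373661885
```

servo_tool(slide=[[-0.032,-0.008,0],[0,0,0]], twist=[[0,0,0],[0,0,0]], gripper=[0,0])

```text
time_s: 6.12
tcp_pos: [0.5163, -0.0675, 0.0319]
ee_rot: [[0.968, 0.25, 0.017], [0.25, -0.968, 0.002], [0.017, 0.002, -1.0]]
wrist_force: [13.0, 2.0, -10.7]
gripper_width: 1.002
```

```bash
python3 - <<'E'
from h import *
st()
E
```

```text
t 6.125 stay xy mm [-1.4705e+02 -1.2000e-01] z 0.0319 F stay 13.09 -1.26 -10.67 w 1.001958914245341
```

servo_tool(slide=[[-0.032,-0.008,0],[0,0,0]], twist=[[0,0,0],[0,0,0]], gripper=[0,0])

```text
time_s: 6.38
tcp_pos: [0.5163, -0.0675, 0.0321]
ee_rot: [[0.968, 0.25, 0.021], [0.25, -0.968, 0.003], [0.022, 0.002, -1.0]]
wrist_force: [16.8, 2.8, -12.6]
gripper_width: 1.0
```

```bash
python3 - <<'E'
from h import *
C=cams();st()
cv2.imwrite("pics/d_top.png",cv2.resize(C["top"]["image"][140:260,290:440],None,fx=4,fy=4))
cv2.imwrite("pics/d_side.png",cv2.resize(C["side"]["image"][150:290,240:440],None,fx=4,fy=4))
E
```

```text
t 6.475 stay xy mm [-1.4703e+02 -1.3000e-01] z 0.0321 F stay 16.35 -1.45 -13.27 w 1.000336603173384
```

View pics/d_top.png

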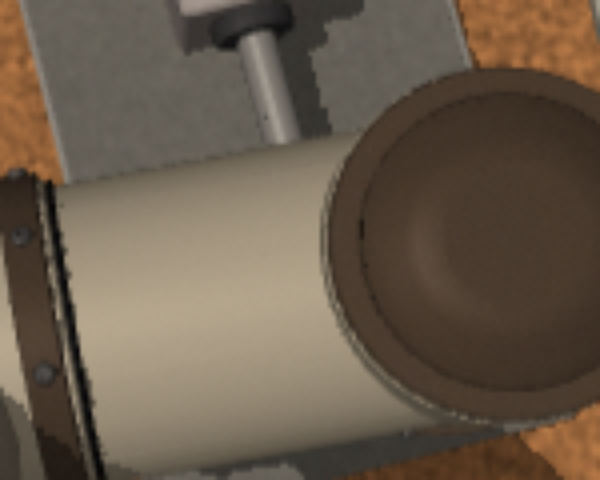

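View pics/d_side.png

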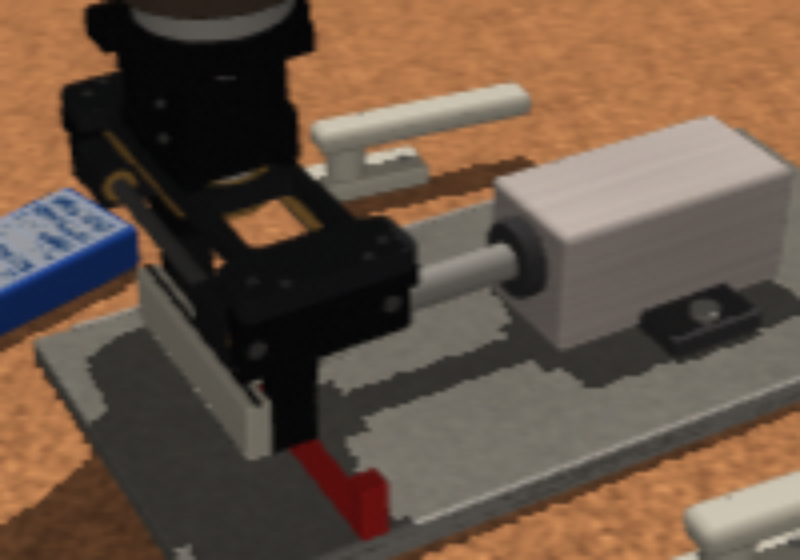

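Stop found: force climbs from 9.6 to 16 N while the TCP stays at −147.05 mm, so bar −165 corresponds to TCP −147. The mark should then be at TCP ≈ −115. Easing back slightly short of that first.

servo_tool(slide=[[0.097,0.025,0],[0.097,0.025,0],[0.097,0.025,0],[0.097,0.025,0],[0.097,0.025,0],[0.048,0.012,0],[0,0,0],[0,0,0]], twist=[[0,0,0],[0,0,0],[0,0,0],[0,0,0],[0,0,0],[0,0,0],[0,0,0],[0,0,0]], gripper=[0,0,0,0,0,0,0,0])

```text
time_s: 7.48
tcp_pos: [0.5438, -0.0604, 0.0319]
ee_rot: [[0.968, 0.249, 0.012], [0.249, -0.968, 0.001], [0.012, 0.002, -1.0]]
wrist_force: [8.4, 1.1, -5.0]
gripper_width: 1.004
```

```bash
python3 - <<'E'
from h import *
C=cams();st()
cv2.imwrite("pics/e_top.png",cv2.resize(C["top"]["image"][140:260,290:440],None,fx=4,fy=4))
cv2.imwrite("pics/e_side.png",cv2.resize(C["side"]["image"][190:290,270:370],None,fx=6,fy=6,interpolation=cv2.INTER_CUBIC))
E
```

```text
t 7.575 stay xy mm [-1.1861e+02  1.0000e-02] z 0.0319 F stay 8.9 -0.96 -4.1 w 1.003892217458609
```

View pics/e_top.png

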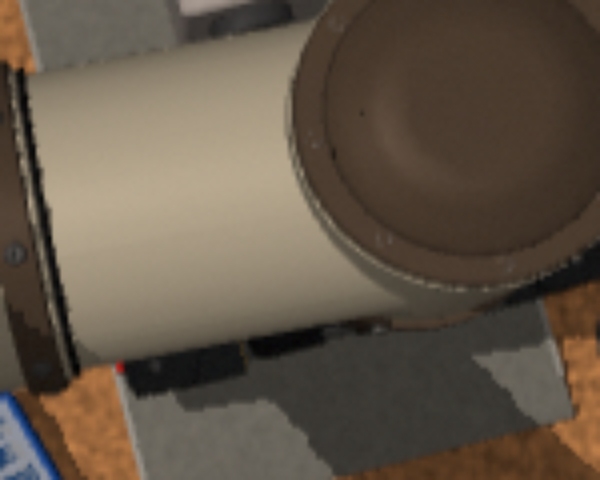

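View pics/e_side.png

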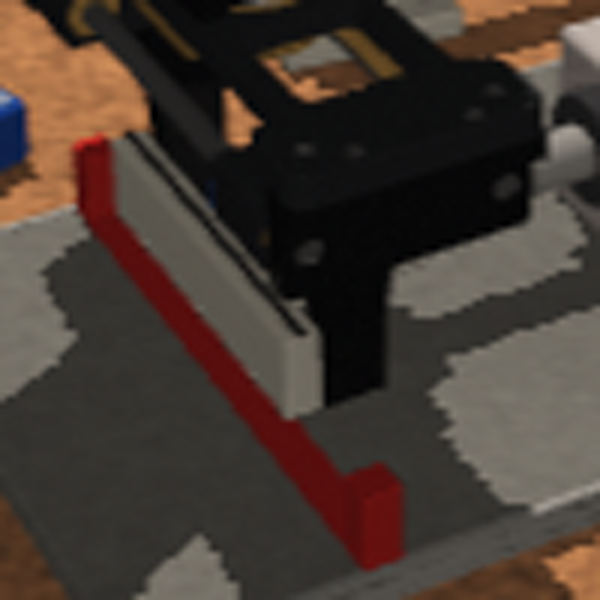

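```bash
python3 - <<'E'
from h import *
C=cams();s=C["side"]
def sx(uv,z):
    X=onz(s,uv,z);d=X[:2]-np.array(P[:2]);c,si=np.cos(P[2]),np.sin(P[2])
    return (1000*np.array([c*d[0]+si*d[1],-si*d[0]+c*d[1]])).round(1)
E=lambda u,v:(270+(u+.5)/6-.5,190+(v+.5)/6-.5)
for n,p,z in[("near line end",(303,332),.064),("far line end",(130,135),.064),("near bot outer",(290,418),.036),("near bot inner",(323,405),.036),
 ("near top outer",(287,362),.064),("near block top c",(375,481),.038),("far block top c",(91,146),.038),
 ("strip outer edge",(200,350),.015),("strip outer",(330,515),.015),("strip inner edge",(340,474),.015)]:
    print(n,sx(E(*p),z))
a=s["image"]
cv2.imwrite("pics/f1.png",cv2.resize(a[238:288,310:345],None,fx=12,fy=12,interpolation=cv2.INTER_CUBIC))
b=cv2.imread("pics/side0.png")
cv2.imwrite("pics/f2.png",cv2.resize(b[195:285,280:365],None,fx=7,fy=7,interpolation=cv2.INTER_CUBIC))
E
```

```text
near line end [-135.8  -53.7]
far line end [-136.9   58.3]
near bot outer [-140.6  -54. ]
near bot inner [-129.9  -53.4]
near top outer [-145.7  -63.4]
near block top c [-133.7  -90.6]
far block top c [-135.3   95.1]
strip outer edge [-138.2   10.3]
strip outer [-138.6  -73.6]
strip inner edge [-128.1  -59.7]
```

View pics/f1.png

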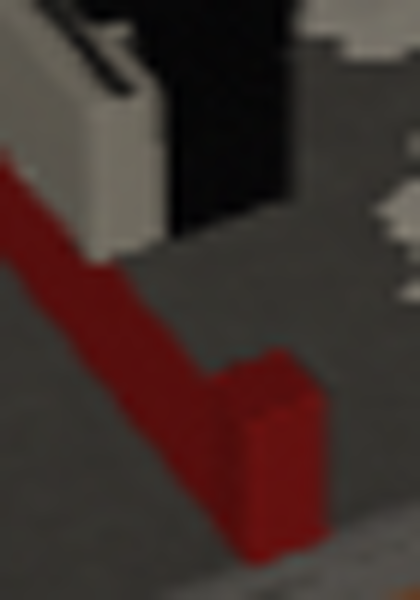

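View pics/f2.png

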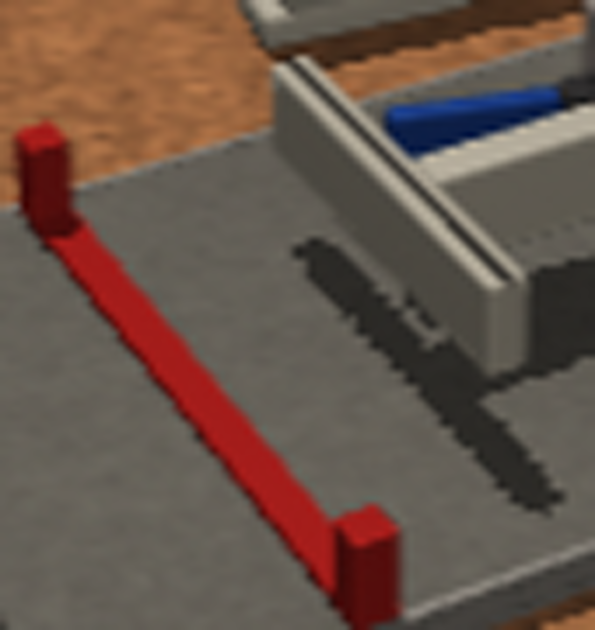

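```bash
python3 - <<'E'
from h import *
C=cams();s=C["side"]
def sx(uv,z):
    X=onz(s,uv,z);d=X[:2]-np.array(P[:2]);c,si=np.cos(P[2]),np.sin(P[2])
    return (1000*np.array([c*d[0]+si*d[1],-si*d[0]+c*d[1]])).round(1)
E=lambda u,v:(280+(u+.5)/7-.5,195+(v+.5)/7-.5)
for n,p,z in[("near line end",(514,279),.064),("far line end",(297,62),.064),("near bot outer",(488,372),.036),("near bot inner",(525,360),.036),
 ("near block top c",(368,524),.038),("far block top c",(44,138),.038),
 ("strip outer edge",(200,432),.015),("strip inner edge",(220,388),.015)]:
    print(n,sx(E(*p),z))
st()
E
```

```text
near line end [-73.7 -54.8]
far line end [-74.1  57.3]
near bot outer [-79.  -52.3]
near bot inner [-68.5 -52.6]
near block top c [-133.3  -90. ]
far block top c [-133.9   92.9]
strip outer edge [-140.5  -15.5]
strip inner edge [-128.2   -2. ]
t 7.775 stay xy mm [-1.1863e+02 -1.0000e-02] z 0.0319 F stay 8.62 -0.5 -4.21 w 1.0019008244798924
```

The side view puts the bar about 2 mm beyond the mark. The stop-based estimate says 2.5–3 mm and agrees. I'll ease +2.5 mm and let it settle with the lever open.

servo_tool(slide=[[0.04,0.01,0],[0,0,0],[0,0,0]], twist=[[0,0,0],[0,0,0],[0,0,0]], gripper=[0,0,0])

```text
time_s: 8.15
tcp_pos: [0.546, -0.0598, 0.0319]
ee_rot: [[0.968, 0.249, 0.012], [0.249, -0.968, 0.001], [0.012, 0.002, -1.0]]
wrist_force: [8.4, 3.2, -5.0]
gripper_width: 0.999
```

```bash
cat >> h.py <<'E'
def pic(n):
    C=cams();st();cv2.imwrite(f"pics/{n}.png",cv2.resize(C["side"]["image"][190:290,270:370],None,fx=6,fy=6,interpolation=cv2.INTER_CUBIC))
def sx(c,uv,z):
    X=onz(c,(270+(uv[0]+.5)/6-.5,190+(uv[1]+.5)/6-.5),z);d=X[:2]-np.array(P[:2]);c,si=np.cos(P[2]),np.sin(P[2])
    return (1000*np.array([c*d[0]+si*d[1],-si*d[0]+c*d[1]])).round(1)
E
python3 -c "
from h import *
pic('g')"
```

```text
t 8.25 stay xy mm [-116.29    0.  ] z 0.0319 F stay 7.87 -0.36 -4.3 w 0.9983954636577147
```

View pics/g.png

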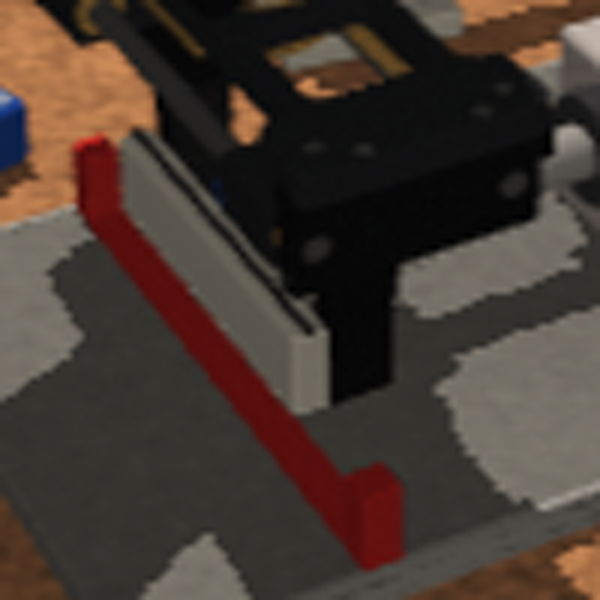

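The bar is now over the strip: near bottom corners at (298,413) and (330,402), about 7 px right of before. It's at ≈ −134.2 mm by stop reference, against the mark at −133 to −135. I'll start closing partway and check.

servo_tool(slide=[[0,0,0],[0,0,0],[0,0,0],[0,0,0],[0,0,0]], twist=[[0,0,0],[0,0,0],[0,0,0],[0,0,0],[0,0,0]], gripper=[0.1,0.2,0.3,0.42,0.42])

```text
time_s: 8.88
tcp_pos: [0.5466, -0.0598, 0.0329]
ee_rot: [[0.968, 0.249, 0.013], [0.249, -0.968, 0.001], [0.013, 0.002, -1.0]]
wrist_force: [6.9, 3.5, 0.1]
gripper_width: 0.606
```

```bash
python3 -c "
from h import *
pic('h')"
```

```text
t 8.975 stay xy mm [-1.1568e+02  8.0000e-02] z 0.0328 F stay 7.33 1.77 -0.02 w 0.5892173501062791
```

View pics/h.png

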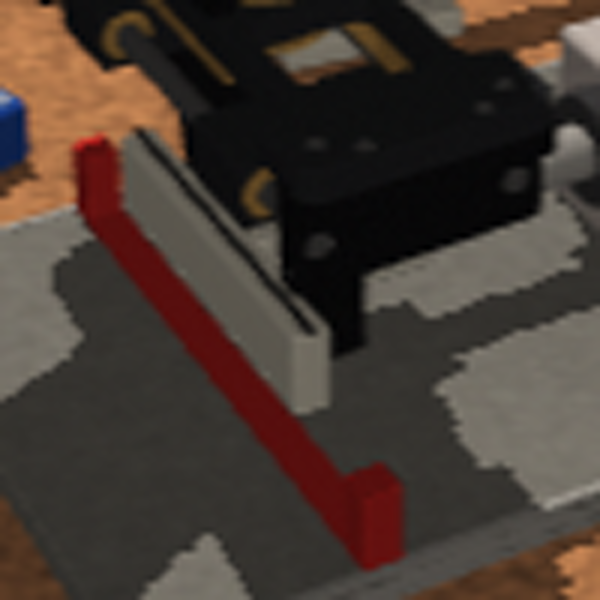

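The bar held, and contact friction has settled (bar ≈ −133.6 mm). Closing fully.

servo_tool(slide=[[0,0,0],[0,0,0],[0,0,0],[0,0,0],[0,0,0],[0,0,0],[0,0,0],[0,0,0]], twist=[[0,0,0],[0,0,0],[0,0,0],[0,0,0],[0,0,0],[0,0,0],[0,0,0],[0,0,0]], gripper=[0.5,0.6,0.7,0.8,1,1,1,1])

```text
time_s: 9.98
tcp_pos: [0.5465, -0.0594, 0.0327]
ee_rot: [[0.968, 0.25, 0.013], [0.25, -0.968, 0.002], [0.013, 0.002, -1.0]]
wrist_force: [7.8, 3.6, -0.1]
gripper_width: 0.287
```

```bash
python3 -c "
from h import *
pic('i')
c=r.capture('top');cv2.imwrite('pics/i_top.png',cv2.resize(c['image'][120:260,290:440],None,fx=4,fy=4))"
```

```text
t 10.075 stay xy mm [-115.71    0.22] z 0.0328 F stay 7.4 1.45 -0.01 w 0.2910848829241869
```

View pics/i.png

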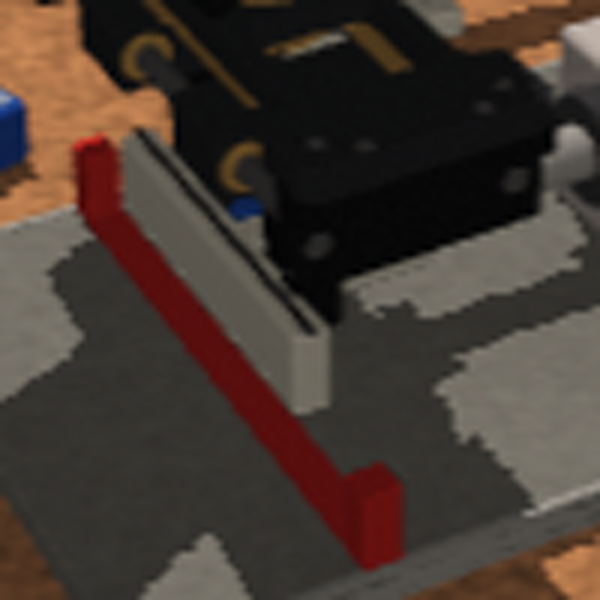

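servo_tool(slide=[[0,0,0],[0,0,0],[0,0,0],[0,0,0]], twist=[[0,0,0],[0,0,0],[0,0,0],[0,0,0]], gripper=[1,1,1,1])

```text
time_s: 10.62
tcp_pos: [0.5465, -0.0595, 0.0327]
ee_rot: [[0.968, 0.25, 0.013], [0.25, -0.968, 0.002], [0.013, 0.002, -1.0]]
wrist_force: [7.0, 4.5, -1.4]
gripper_width: 0.286
```

```bash
python3 -c "
from h import *
st()
c=r.capture('side')
for n,p,z in[('line n',(312,332),.064),('line f',(139,131),.064),('bot o',(298,414),.036),('bot i',(329,402),.036),('blk n',(376,482),.038),('blk f',(92,147),.038),('strip o',(200,350),.015),('strip i',(340,474),.015)]: print(n,sx(c,p,z))
cv2.imwrite('pics/j.png',cv2.resize(c['image'][190:260,270:370],None,fx=8,fy=8,interpolation=cv2.INTER_CUBIC))
for i in range(3): r.capture('top');st()
"
```

```text
t 10.625 stay xy mm [-115.75    0.21] z 0.0327 F stay 7.93 2.6 -1.36 w 0.2859936333366632
line n [-133.7  -54.9]
line f [-133.6   59. ]
bot o [-137.8  -53.5]
bot i [-127.8  -53. ]
blk n [-133.7  -91.1]
blk f [-135.2   94.4]
strip o [-138.2   10.3]
strip i [-128.1  -59.7]
t 10.725 stay xy mm [-115.68    0.21] z 0.0328 F stay 7.58 0.82 0.49 w 0.28554310344329786
t 10.775 stay xy mm [-115.73    0.21] z 0.0328 F stay 7.58 1.24 0.23 w 0.2862335842319605
t 10.825 stay xy mm [-115.71    0.24] z 0.0328 F stay 7.05 1.21 0.46 w 0.2843800741107396
```

View pics/j.png

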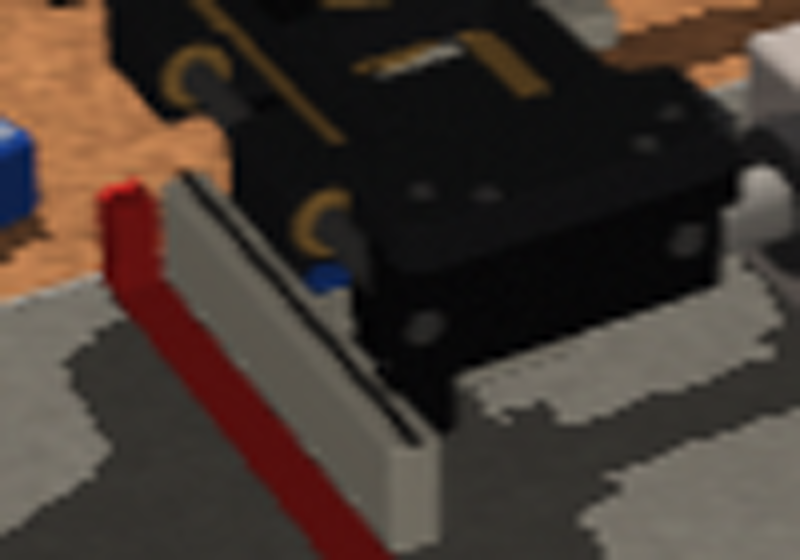

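```bash
python3 -c "
from h import *
r.finish_job();st()"
```

```text
the job is handed in; nothing more can be done
the job is handed in; nothing more can be done
```

I pulled the leg out to its stop with the lever open, eased it back over the red mark, and squeezed the cam lever closed. I handed the job in at about 10.8 s with the gripper still holding; it reports no verdict.

- **Stop:** the tool stopped moving while the pull rose from 9.6 to about 16 N, which marks the hard stop. The fingers were fully open, so the lever should have been open, but the gripper hid it from the cameras.
- **Position:** the side camera puts the crossbar at about −133.3 mm and the mark at about −133.8 mm. Reckoning from the stop gives about −133.6 mm. My earlier readings of the mark spread from −133 to −135 mm, so the crossbar is within about 1.5 mm of it, against the 5 mm allowed.
- **Lever:** the gripper settled at a steady opening of about 25 mm, against 26 mm over the plate and shut lever. I read that as fully closed. It is slightly under nominal, and I couldn't measure the lever angle itself because the gripper hid it.
- **Hold:** the leg was at rest, with about 7.5 N of spring load on the tool.
- **Other objects:** the tool's path stayed clear of the bell, handles and shim pack. I did not measure them again at the end.

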